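Clip the lining at the taped spot of a ukulele side

TASK

A luthier is gluing the lining strip into an open ukulele body and one clip is still missing from the row along the edge. Squeeze open the orange spring clip parked on the upright batten, lift it off, set it down astride the body's edge at the blue tape, square to the edge, and let it close there so that it grips the edge by itself, well down on it. Leave the green and the white clip parked where they are.

Things in the scene. Friction and masses are not known exactly. Their poses are not given: they have to be found in the camera images.
- orange_pivot (a point): Pivot pin (radius 5 mm) of the orange spring clip, upright, jaws down: x along the pin, y across the jaws, z up. Its two levers rise in a V to orange rollers (10 mm thick, 18 mm long along x), axes 42 mm above the pivot, 54 mm wide over both. Cork jaws, 16 mm wide, reach 38 mm below the pivot. 45 g, same either way round. Parked upright on the batten, pivot 12 mm over its top.
- orange_jaw (a joint): Jaw angle of the orange clip, rad: 0 closed on an 8 mm edge (as parked), 0.6 stop, fully open, -0.2 shut on nothing. Sprung shut; squeezing the rollers together along y opens it (5 N, 10 N at the stop; then 27 mm wide over them, 47 mm above the pivot, jaws 19 mm apart at their tops, 30 mm at the tips). Site orange_pivot leans about its x by half this angle when held open.
- tape_mark (a point): Centre of the blue tape (28 mm long), on the top face of the ukulele's edge, 78 mm above the table. x along the edge, y across it, z up. The edge is straight here over 52 mm and 8 mm thick down to 30 mm below its top. Black clips fixed elsewhere on the edge are over 90 mm away.
- green_pivot (a point): Pivot of a like clip with green levers on the same batten, to be left. The three clips stand in a row, 85 mm apart, in any order.
- white_pivot (a point): Pivot of a like clip with white levers on the same batten, to be left. The batten is an upright strip 8 mm thick and 280 mm long, its top 60 mm above the table.
There are look-alikes about, which are no part of the job. What is shaped like the part that bears orange_pivot but purple is not meant.

How it is judged (in metres and radians):
On the way, in this order (a step that is already met when the one before it is completed fails the run):
1. the orange clip has been lifted clear of the batten (height (world z) of orange_pivot above 0.12 m), for 0.1 s.
2. the orange clip is held open astride the edge at the blue tape (horizontal distance between orange_pivot and tape_mark below 0.02 m and z of orange_pivot in the frame of tape_mark below 0.026 m and value of joint orange_jaw above 0.15 rad), for 0.05 s.
At the end, for the whole second after the job is handed in: The orange clip grips the edge at the blue tape, at rest: pivot within 15 mm of the tape centre along the edge and 10 mm across, at most 26 mm above the edge, pin along the edge within 12 degrees, upright within 15 degrees, jaw within 0.12 rad of closed on the edge (x of orange_pivot in the frame of tape_mark between -0.015 and 0.015 m and y of orange_pivot in the frame of tape_mark between -0.01 and 0.01 m and z of orange_pivot in the frame of tape_mark between 0 and 0.026 m and angle between the x axis of orange_pivot and the x axis of tape_mark, either way round below 0.22 rad and angle between orange_pivot's own z axis and vertical below 0.26 rad and value of joint orange_jaw between -0.12 and 0.12 rad and velocity of joint orange_jaw below 0.2 rad/s); the robot touches nothing.
It fails at once if the green clip is shifted by more than 20 mm (distance of green_pivot from where it was at the start of the episode above 0.02 m).
It fails at once if the white clip is shifted by more than 20 mm (distance of white_pivot from where it was at the start of the episode above 0.02 m).
It also fails if it takes over 38 s, if anything falls off the work surface, if the arm or the gripper's body presses on something with over 40 N, if the wrist force passes 120 N, or if a joint passes its speed limit or range.

ROBOT

A 6-joint arm with a two-finger parallel gripper is mounted at the origin on the work surface. World frame = base frame: x ahead of the robot, y to its left, z up, the work surface at z = 0. Lengths are in m, angles in degrees, forces in N, time in s.
With the tool pointing down it reaches from about 0.3 to 0.875 m from the base axis. Payload 4.2 kg.
Tool frame: the origin (TCP) lies midway between the tips of the shut fingers; the grasp point (between the pads) lies 19 mm behind it (manip.grip_depth is the distance from the TCP to the grasp point, in m); z points along the fingers, y is the line along which they close (so a half turn about z gives the same grasp; the last joint's range is limited). The gripper opens to 85 mm and grips with 20 to 120 N. Pads are 22 mm wide; open, the fingers measure 114 mm over their backs; the gripper's body (76 mm by 85 mm) begins 54 mm behind the grasp point. The pads swing forward as they close: fully open they stand 13 mm farther back than shut.
Start: joints at [73.51, 18.312, 89.639, -0, 72.044, -1.146], TCP at [0.152, 0.555, 0.206] pointing down, gripper open.
Joint ranges: [-177.97, 177.97], [-48.28, 115.42], [12.27, 149.76], [-77.06, 257.06], [2.81, 150.46], [-146.56, 146.56]. Speed limits (degrees/s): [147.25, 147.25, 180, 180, 180, 180].

INTERFACE

Orientations are given as a 3x3 rotation matrix whose columns are the frame's x, y, z axes.
In Python, from cell import manip gives the robot as it stands.
- The arm moves only by the tool send_rows, never from a script. Its argument "moves" is a list of rows, each a list of 5 numbers: the opening, from 0 (shut) to 1 (fully open), then the shift along the world's x, y, z in m, then the turn about the world's z in degrees. A call has 1 to 20 rows; each row is the pose to reach, as a shift and turn from the pose commanded when the call began; what a row does not reach only later rows make up. A row lasts 1/12 s, in which the tool goes at most 41.7 mm and 7.16 degrees, less where a joint would pass 70% of its speed; a pose out of reach is approached as far as the arm can. A call with a gripper value outside its range is refused whole. The fingers move at their own pace and stop on an object; "squeeze" is the grip in N (left out, the last holds). Time passes only in rows, so rows that repeat a pose let the fingers close. It gives the time, the measured TCP pose, the force, the opening and the grip force at its end, in the units of the state.
- manip.get_obs(): the state, without advancing time (a new reading comes with each control period).
- manip.snapshot(name): name is "scene" or "side" or "wrist"; returns (picture, depth): 384x512x3 uint8, red, green, blue; 384x512 float32, m along the optical axis (not along the pixel's ray), 0 where there is no reading.
- manip.calibration(name): a dict with "fov_y" (degrees; the focal length in pixels is half the picture's height over the tangent of half this angle, whatever the lens; pixels are square), "cx", "cy" (the principal point, pixels), "eye" and "orientation" of the camera in the world; the wrist camera has in their place "T_tool_cam" (4x4, takes a point from camera to tool coordinates, whose origin is the TCP and whose axes are the flange's). Camera axes: x right, y down, z forward; pixel columns grow to the right and rows downward; lengths in m; the calibration is good to about 2 mm. A picture is of the moment at which its call begins: read the wrist's pose just before it. calibration takes no time and is no camera call.
- manip.hand_in(): hands the job in; it is judged then, once.
Trained networks look in the newest picture that a camera, given by its name, has taken for a name from the list of things; names that differ only in an ending like _2 or _b are one class to them, and where a whole thing is asked for, a point or a joint stands for the part that bears it (a point fixed in the world has none). Each returns a list of dicts, best first, with "conf" (0 to 1); they miss things now and then, are a little off and sometimes report something else, mostly with a low value. They report only what shows in the picture. A call takes as long as a camera call. They do not tell look-alikes from the thing itself.
- manip.spot_in(target, camera): "rect" ([left, top, right, bottom] in pixels, round what is visible of it).
The state is a dict: "clock": time; "joint_positions": joint angles; "dq": joint speeds; "effort": joint torques, N m; "position": TCP position; "orientation": TCP orientation; "wrist_force": force on the tool from outside, world axes, zero at the start; "torque": the same for the moment, N m; "opening": finger opening in m; "grasp_force": force on a finger pad.
Only numpy, scipy, OpenCV 4.12 (cv2) and the standard library are available. Lean on these libraries where they do the work, as an engineer would, in place of code of your own. Each camera call takes 0.05 s, during which the arm holds its last target. There are 200 camera calls.

## Working session

There is one attempt and no reset: what is moved stays moved. The work goes in short steps, Python scripts to look and compute and a tool call to move; the robot and the scene stay as the last step left them, time stands still between calls to the robot, and variables do not carry over. Pictures are saved under pics/ and viewed, at most 10 in all, crops included, and the job is handed in when it is done.

Besides the shell and the picture viewer there is one more tool, called after "Call:" as name(argument=value, ...), one argument or row to a line, values as JSON. send_rows: Moves the arm, as the interface text tells. Its arguments: {"type":"object","properties":{"moves":{"type":"array","items":{"type":"array","items":{"type":"number"}}},"squeeze":{"type":"number"}},"required":["moves"]}

```bash
mkdir -p pics; cat > h.py <<'E'
import numpy as np, cv2
from cell import manip
def cam(n):
    c=manip.calibration(n)
    if n=="wrist":
        o=manip.get_obs(); T=np.eye(4); T[:3,:3]=o["orientation"]; T[:3,3]=o["position"]
        W=T@np.array(c["T_tool_cam"])
    else:
        W=np.eye(4); W[:3,:3]=c["orientation"]; W[:3,3]=c["eye"]
    return 192/np.tan(np.radians(c["fov_y"])/2),c["cx"],c["cy"],W
def snap(n,f=None):
    C=cam(n); p,d=manip.snapshot(n)
    if f: cv2.imwrite("pics/"+f,p[:,:,::-1])
    return p,d,C
def cloud(d,C):
    f,cx,cy,W=C; v,u=np.mgrid[:384,:512]
    P=np.stack([(u-cx)/f*d,(v-cy)/f*d,d],-1)
    return P@W[:3,:3].T+W[:3,3]
E
python3 - <<'E'
from h import *
ims=[]
for n in("scene","side","wrist"):
    p,d,C=snap(n); np.savez(n+".npz",p=p,d=d,W=C[3],k=C[:3]); ims.append(p)
    P=cloud(d,C)
    for t in("orange_pivot","green_pivot","white_pivot","tape_mark"):
        for r in manip.spot_in(t,n)[:3]:
            l,tp,rr,b=map(int,r["rect"]); q=P[max(tp,0):b+1,max(l,0):rr+1][d[max(tp,0):b+1,max(l,0):rr+1]>0]
            print(n,t,round(r["conf"],2),[l,tp,rr,b],np.median(q,0).round(3) if len(q) else None)
cv2.imwrite("pics/a.png",cv2.resize(np.vstack([np.hstack(ims[:2]),np.hstack([ims[2],0*ims[2]])]),(800,600))[:,:,::-1])
print(manip.get_obs())
E
```

```text
scene orange_pivot 0.78 [240, 227, 265, 249] [ 0.674 -0.085  0.003]
scene orange_pivot 0.75 [190, 170, 209, 202] [ 0.52  -0.142  0.048]
scene orange_pivot 0.74 [255, 165, 260, 199] [ 0.56 -0.01  0.05]
scene green_pivot 0.88 [124, 218, 148, 242] [ 0.554 -0.306  0.051]
scene white_pivot 0.81 [158, 188, 175, 224] [ 0.533 -0.227  0.046]
side orange_pivot 0.8 [253, 203, 277, 242] [ 0.578 -0.023  0.003]
side orange_pivot 0.59 [213, 181, 235, 214] [ 0.713 -0.128  0.002]
side orange_pivot 0.52 [282, 167, 307, 203] [ 0.538 -0.213  0.015]
side green_pivot 0.43 [286, 156, 295, 162] [ 0.574 -0.302  0.073]
side white_pivot 0.68 [281, 154, 300, 175] [ 0.566 -0.301  0.071]
side tape_mark 0.52 [215, 309, 233, 328] [0.551 0.275 0.072]
side tape_mark 0.19 [280, 152, 302, 182] [ 0.563 -0.297  0.06 ]
{'clock': 0.75, 'joint_positions': array([ 7.35112479e+01,  1.83097615e+01,  8.96391746e+01,  4.30532274e-04,
        7.20440789e+01, -1.14671613e+00]), 'dq': array([-0.04165702,  0.02961607, -0.09652394,  0.00216195,  0.00783015,
       -0.08695556]), 'effort': array([ 2.09310660e-03, -4.15331948e+01, -2.34399837e+01, -2.35026995e-06,
        1.33466528e-04, -3.96182799e-06]), 'position': array([0.15214214, 0.55452004, 0.2061582 ]), 'orientation': array([[-9.64362951e-01,  2.64582874e-01,  2.77476406e-05],
       [ 2.64582876e-01,  9.64362944e-01,  1.18927154e-04],
       [ 4.70729186e-06,  1.22030492e-04, -9.99999993e-01]]), 'wrist_force': array([0.04898904, 0.02335484, 0.13418272]), 'torque': array([ 0.00950868, -0.03374507,  0.03620531]), 'grasp_force': 0.0, 'opening': 0.08550941486414303}
```

View pics/a.png

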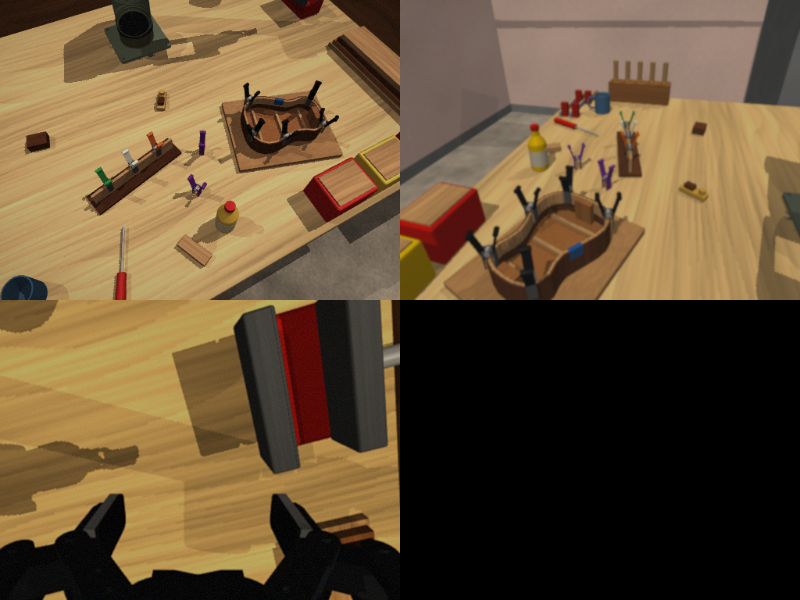

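Candidates in the scene view (full pixels): orange clip (196,180), purple look-alikes (259,182) and (252,237), white (167,205), green (131,228). By description, I want the orange-roller one on the batten at (196,180). The tape is at about (357,129). I'll measure these by colour and check the choice in a crop.

```bash
python3 - <<'E'
from h import *
for n in("scene","side"):
    z=np.load(n+".npz"); p,d=z["p"],z["d"]; P=cloud(d,(*z["k"],z["W"]))
    H=cv2.cvtColor(p,cv2.COLOR_RGB2HSV).astype(int); h,s,v=H[...,0],H[...,1],H[...,2]
    X=P[...,0];Y=P[...,1];Z=P[...,2]
    bat=(X>.4)&(X<.68)&(Y>-.4)&(Y<-.05)
    for nm,m in(("or",(h<15)&(s>170)&(v>110)&bat&(Z>.075)),("gr",(h>45)&(h<80)&(s>120)&bat&(Z>.075)),("wh",(s<40)&(v>140)&bat&(Z>.075)),("tape",(h>100)&(h<125)&(s>120)&(Y>.1)&(Y<.4)&(Z>.06)&(Z<.095))):
        q=P[m]; print(n,nm,len(q),q.mean(0).round(4),q.min(0).round(3),q.max(0).round(3), np.argwhere(m).mean(0).round(0))
        if nm=="tape":
            t=q[abs(q[:,2]-.078)<.005]; c=t.mean(0); u=np.linalg.svd(t[:,:2]-c[:2])[2][0]; print(c,np.degrees(np.arctan2(u[1],u[0])),len(t))
    m=bat&(Z>.055)&(Z<.066)&(v<130); q=P[m][:,:2]
    if len(q)>10: print("batten",q.mean(0),cv2.fitLine(q.astype(np.float32),cv2.DIST_HUBER,0,.01,.01).ravel())
z=np.load("scene.npz")["p"]; a=cv2.resize(z[150:250,100:280],None,fx=4,fy=4,interpolation=3)
b=cv2.resize(np.load("side.npz")["p"][130:180,260:350],None,fx=4,fy=4,interpolation=3)
a[:200,360:]=b; cv2.imwrite("pics/b.png",a[:,:,::-1])
E
```

```text
scene or 130 [ 0.5215 -0.1445  0.1047] [ 0.504 -0.157  0.076] [ 0.556 -0.128  0.122] [179. 196.]
scene gr 190 [ 0.5656 -0.3085  0.1039] [ 0.545 -0.321  0.076] [ 0.599 -0.293  0.123] [226. 132.]
scene wh 36 [ 0.5493 -0.2182  0.115 ] [ 0.525 -0.239  0.077] [ 0.575 -0.144  0.123] [200. 169.]
scene tape 81 [0.5521 0.2764 0.0739] [0.539 0.265 0.06 ] [0.597 0.357 0.091] [129. 357.]
[0.55093125 0.27611832 0.07857931] 49.150423759364415 46
batten [ 0.56379402 -0.22232202] [ 0.2428698  -0.9700589   0.55430514 -0.23135301]
side or 96 [ 0.5285 -0.138   0.1027] [ 0.505 -0.159  0.077] [ 0.557 -0.127  0.121] [177. 294.]
side gr 9 [ 0.5598 -0.3029  0.1171] [ 0.549 -0.308  0.112] [ 0.593 -0.292  0.121] [144. 295.]<stdin>:8: RuntimeWarning: Mean of empty slice.
  ret = um.true_divide(
Traceback (most recent call last):
ValueError: zero-size array to reduction operation minimum which has no identity
```

```bash
python3 - <<'E'
from h import *
z=np.load("scene.npz")["p"]; a=cv2.resize(z[150:250,100:280],None,fx=4,fy=4,interpolation=3)
b=cv2.resize(np.load("side.npz")["p"][130:180,260:350],None,fx=4,fy=4,interpolation=3)
a[:200,360:]=b; cv2.imwrite("pics/b.png",a[:,:,::-1])
print(np.round(manip.calibration("wrist")["T_tool_cam"],3),manip.calibration("wrist")["fov_y"],manip.grip_depth)
E
```

```text
[[ 0.    -0.957 -0.291  0.074]
 [ 1.     0.    -0.001 -0.   ]
 [ 0.001 -0.291  0.957 -0.168]
 [ 0.     0.     0.     1.   ]] 62.37054267993258 0.0187
```

View pics/b.png

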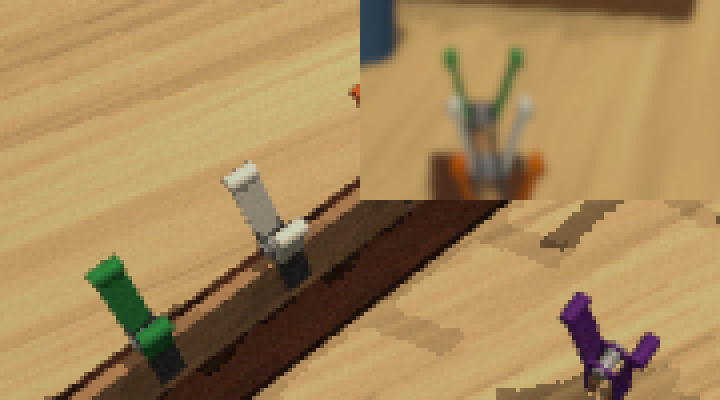

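Crop: the side inset has orange nearest (crop 500,165), with white and green behind it. Purple stands off the batten at (610,350). I'll go past the tape for a look on the way.

Call:
send_rows(
  moves=[
    [1, 0, 0, 0.04, 0],
    [1, 0, 0, 0.08, 0],
    [1, 0.4, -0.28, 0.12, -60],
    [1, 0.4, -0.28, 0.12, -60],
    [1, 0.4, -0.28, 0.12, -60],
    [1, 0.4, -0.28, 0.12, -60],
    [1, 0.4, -0.28, 0.12, -60],
    [1, 0.4, -0.28, 0.12, -60],
    [1, 0.4, -0.28, 0.12, -60],
    [1, 0.4, -0.28, 0.12, -60],
    [1, 0.4, -0.28, 0.12, -60],
    [1, 0.4, -0.28, 0.12, -60],
    [1, 0.4, -0.28, 0.12, -60],
    [1, 0.4, -0.28, 0.12, -60],
    [1, 0.4, -0.28, 0.12, -60],
    [1, 0.4, -0.28, 0.12, -60],
    [1, 0.4, -0.28, 0.12, -60],
    [1, 0.4, -0.28, 0.12, -60],
  ],
)

```text
clock: 2.25
position: [0.5511, 0.2754, 0.3262]
orientation: [[-0.254, 0.967, -0.001], [0.967, 0.254, 0.0], [0.0, -0.0, -1.0]]
wrist_force: [-1.2, -1.2, 0.3]
opening: 0.0855
grasp_force: 0.0
```

```bash
cat > tape.py <<'E'
from h import *
import sys
p,d,C=snap("wrist",sys.argv[1]); P=cloud(d,C); X,Y,Z=np.moveaxis(P,-1,0)
H=cv2.cvtColor(p,cv2.COLOR_RGB2HSV).astype(int); h,s,v=np.moveaxis(H,-1,0)
m=(h>100)&(h<125)&(s>120)&(d>0)&(abs(X-.55)<.05)&(abs(Y-.276)<.05)
q=P[m]; t=q[abs(q[:,2]-np.percentile(q[:,2],97))<.004]
r=cv2.minAreaRect((t[:,:2]*1000).astype(np.float32)); print("tape",len(q),len(t),t.mean(0).round(4),r,np.argwhere(m).mean(0))
m=(abs(X-.55)<.04)&(abs(Y-.276)<.04)&(abs(Z-t[:,2].mean())<.004)&(d>0); q=P[m][:,:2]
# rim strip within 20mm of tape
q=q[np.linalg.norm(q-t[:,:2].mean(0),axis=1)<.02]
L=cv2.fitLine(q.astype(np.float32),cv2.DIST_HUBER,0,.001,.001).ravel(); n=np.array([-L[1],L[0]])
w=(q-t[:,:2].mean(0))@n; print("rim",L.round(4),np.degrees(np.arctan2(L[1],L[0])),"across",np.percentile(w,[2,50,98]).round(4))
E
python3 tape.py c.png
```

```text
tape 841 77 [0.5453 0.2912 0.4402] ((547.469482421875, 290.2274475097656), (67.76995086669922, 8.374921798706055), 15.867781639099121) [296.93103448 260.49108205]
rim [0.9723 0.2338 0.5419 0.2903] 13.518161 across [-0.0064 -0.0003  0.0028]
```

View pics/c.png

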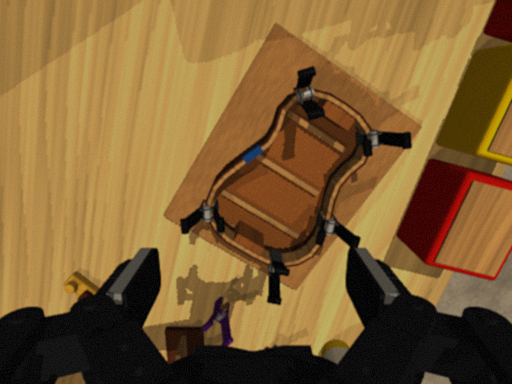

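Tape is at pixel (253,155), on the body's waist. My mask also took in the gripper, so I'll restrict it by height.

```bash
sed -i 's/^m=(h>100)\(.*\)$/m=(h>100)\1 \& (Z<.095) \& (Z>.055)/; s/,97))<.004/,80))<.004/' tape.py; python3 tape.py c2.png
```

```text
tape 170 148 [0.5495 0.2765 0.0786] ((549.8158569335938, 276.56915283203125), (26.854406356811523, 9.734256744384766), 51.54937744140625) [153.19411765 251.75294118]
rim [0.6249 0.7807 0.5496 0.2766] 51.326035 across [-0.0048 -0.      0.0045]
```

Call:
send_rows(
  moves=[
    [1, -0.02, -0.42, 0, 0],
    [1, -0.02, -0.42, 0, 0],
    [1, -0.02, -0.42, 0, 0],
    [1, -0.02, -0.42, 0, 0],
    [1, -0.02, -0.42, 0, 0],
    [1, -0.02, -0.42, 0, 0],
    [1, -0.02, -0.42, 0, 0],
    [1, -0.02, -0.42, 0, 0],
    [1, -0.02, -0.42, 0, 0],
    [1, -0.02, -0.42, 0, 0],
    [1, -0.02, -0.42, -0.08, -1],
    [1, -0.02, -0.42, -0.08, -1],
    [1, -0.02, -0.42, -0.08, -1],
    [1, -0.02, -0.42, -0.08, -1],
  ],
)

```text
clock: 3.52
position: [0.531, -0.1445, 0.2452]
orientation: [[-0.237, 0.972, -0.004], [0.972, 0.237, 0.001], [0.002, -0.004, -1.0]]
wrist_force: [-0.1, 0.2, 0.9]
opening: 0.0853
grasp_force: 0.0
```

```bash
cat > clip.py <<'E'
from h import *
import sys
p,d,C=snap("wrist",sys.argv[1]); P=cloud(d,C); X,Y,Z=np.moveaxis(P,-1,0)
H=cv2.cvtColor(p,cv2.COLOR_RGB2HSV).astype(int); h,s,v=np.moveaxis(H,-1,0)
m=(h>3)&(h<16)&(s>180)&(v>110)&(d>0)&(abs(X-.53)<.06)&(abs(Y+.143)<.05)&(Z>.1)&(Z<.13)
q=P[m]; r=cv2.minAreaRect((q[:,:2]*1000).astype(np.float32)); print(len(q),q.min(0).round(4),q.max(0).round(4),q[:,2].mean(),r,np.argwhere(m).mean(0))
k,lab,_,c=cv2.kmeans(q[:,:2].astype(np.float32),2,None,(3,50,1e-6),5,0) if False else (0,0,0,0)
m=(Z>.056)&(Z<.066)&(abs(X-.55)<.12)&(abs(Y+.22)<.16)&(d>0); q=P[m][:,:2]
L=cv2.fitLine(q.astype(np.float32),cv2.DIST_HUBER,0,.001,.001).ravel(); print("batten",len(q),L.round(4),np.degrees(np.arctan2(L[1],L[0])))
print(manip.get_obs()["position"])
E
python3 clip.py d.png
```

```text
324 [ 0.5007 -0.1579  0.1147] [ 0.5565 -0.1293  0.1203] 0.11789167564251501 ((528.4894409179688, -143.28347778320312), (53.71498489379883, 17.6960391998291), 14.376554489135742) [175.4537037  250.75308642]
batten 1137 [ 0.243  -0.97    0.5395 -0.1875] -75.93775
[ 0.53291671 -0.14479437  0.24773259]
```

View pics/d.png

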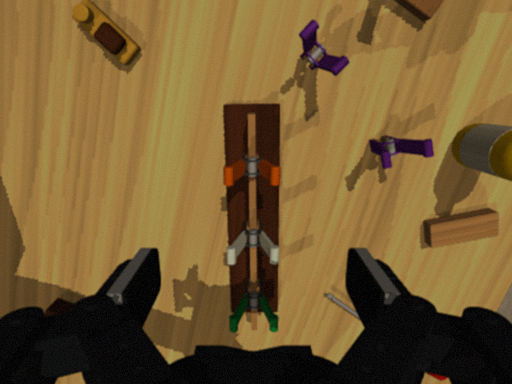

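The wrist view shows orange rollers at (251,175) farthest up the batten, white at (252,243), green at (254,305), and purple off to the side at (322,55) and (400,148). Rollers are at (0.5285, -0.1433) with axis 14.3°. Descending.

Call:
send_rows(
  moves=[
    [1, -0.0035, 0.002, -0.04, 0.5],
    [1, -0.0035, 0.002, -0.08, 0.5],
    [1, -0.0035, 0.002, -0.11, 0.5],
    [1, -0.0035, 0.002, -0.13, 0.5],
    [1, -0.0035, 0.002, -0.145, 0.5],
    [1, -0.0035, 0.002, -0.15, 0.5],
    [1, -0.0035, 0.002, -0.15, 0.5],
    [1, -0.0035, 0.002, -0.15, 0.5],
    [1, -0.0035, 0.002, -0.15, 0.5],
  ],
  squeeze=35,
)

```text
clock: 4.32
position: [0.5306, -0.1437, 0.0985]
orientation: [[-0.245, 0.969, 0.005], [0.969, 0.245, -0.001], [-0.002, 0.004, -1.0]]
wrist_force: [-0.7, -0.1, -0.5]
opening: 0.0853
grasp_force: 0.0
```

Call:
send_rows(
  moves=[
    [0.5, 0, 0, 0, 0],
    [0.4, 0, 0, 0, 0],
    [0.2, 0, 0, 0, 0],
    [0, 0, 0, 0, 0],
    [0, 0, 0, 0, 0],
    [0, 0, 0, 0, 0],
    [0, 0, 0, 0, 0],
    [0, 0, 0, 0, 0],
    [0, 0, 0, 0, 0],
    [0, 0, 0, 0, 0],
  ],
)

```text
clock: 5.15
position: [0.5286, -0.1435, 0.0961]
orientation: [[-0.245, 0.97, -0.0], [0.97, 0.245, 0.0], [0.0, -0.0, -1.0]]
wrist_force: [0.2, -1.3, -0.5]
opening: -0.0001
grasp_force: 0.0
```

```bash
python3 - <<'E'
from h import *
a=[snap(n)[0] for n in("wrist","side")]
a[1]=cv2.resize(a[1][100:244,200:392],(512,384),interpolation=3)
cv2.imwrite("pics/e.png",cv2.resize(np.hstack(a),(800,300))[:,:,::-1])
E
```

```text
(no output)
```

View pics/e.png

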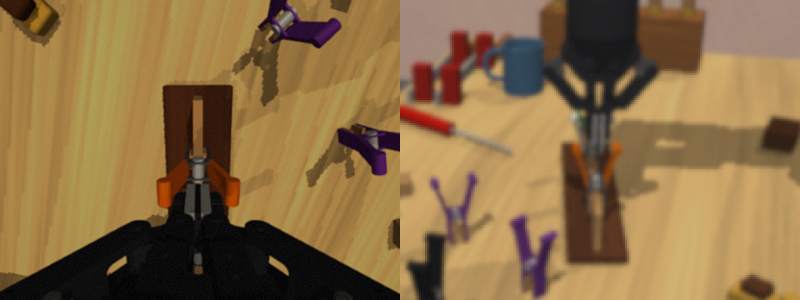

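The fingers shut on nothing. The clip stands ahead of them, so I'll measure where it is now.

```bash
python3 clip.py f.png; python3 - <<'E'
from h import *
for n in("scene","side","wrist"):
    p,d,C=snap(n); P=cloud(d,C); X,Y,Z=np.moveaxis(P,-1,0)
    h,s,v=np.moveaxis(cv2.cvtColor(p,cv2.COLOR_RGB2HSV).astype(int),-1,0)
    m=(h>3)&(h<16)&(s>180)&(v>110)&(d>0)&(abs(X-.53)<.08)&(abs(Y+.143)<.08)&(Z>.07); q=P[m]
    print(n,len(q),q.mean(0).round(4),q.min(0).round(4),q.max(0).round(4))
    g=(p.max(-1)<70)&(d>0)&(abs(X-.53)<.08)&(abs(Y+.143)<.08)&(Z>.07)&(Z<.13);q=P[g]
    print(" dark",len(q),q.mean(0).round(4),q.min(0).round(4),q.max(0).round(4))
E
```

```text
1086 [ 0.5005 -0.1591  0.1064] [ 0.5566 -0.1279  0.1202] 0.1178543762308214 ((528.9740600585938, -143.54928588867188), (54.59740447998047, 19.06482696533203), 14.428621292114258) [247.44751381 251.29558011]
batten 1148 [ 0.2696 -0.963   0.5255 -0.1311] -74.36127
[ 0.52866417 -0.14349344  0.09612712]
scene 81 [ 0.5297 -0.1444  0.103 ] [ 0.5063 -0.157   0.0746] [ 0.557  -0.1283  0.1218]
 dark 21 [ 0.5333 -0.1571  0.0819] [ 0.5176 -0.2226  0.0702] [ 0.5601 -0.1369  0.1298]
side 104 [ 0.5275 -0.138   0.1037] [ 0.5041 -0.155   0.0764] [ 0.5569 -0.1263  0.1212]
 dark 12 [ 0.5499 -0.218   0.0744] [ 0.5418 -0.2212  0.071 ] [ 0.558  -0.2141  0.0783]
wrist 1084 [ 0.5278 -0.1433  0.1178] [ 0.5006 -0.1588  0.1065] [ 0.5569 -0.128   0.1204]
 dark 645 [ 0.5319 -0.1433  0.0942] [ 0.5061 -0.223   0.07  ] [ 0.5516 -0.131   0.13  ]
```

```bash
python3 - <<'E'
from h import *
p,d,C=snap("wrist"); P=cloud(d,C)
for r in range(200,384,12): print(r,P[r,256].round(3),P[r,240].round(3),p[r,256])
s=snap("scene")[0]; 
a=np.hstack([cv2.resize(p[190:334,160:352],(400,300),interpolation=3),cv2.resize(s[110:230,130:290],(400,300),interpolation=3)])
cv2.imwrite("pics/g.png",a[:,:,::-1])
E
```

```text
200 [ 0.528 -0.133  0.069] [ 0.518 -0.138  0.063] [85 71 56]
212 [ 0.529 -0.139  0.078] [ 0.52  -0.142  0.074] [132 124 112]
224 [ 0.531 -0.147  0.077] [ 0.522 -0.15   0.074] [128 122 110]
236 [ 0.527 -0.133  0.126] [ 0.52  -0.135  0.125] [43 34 30]
248 [ 0.527 -0.133  0.139] [ 0.521 -0.135  0.138] [28 27 26]
260 [ 0.527 -0.133  0.15 ] [ 0.521 -0.134  0.15 ] [23 19 17]
272 [ 0.527 -0.133  0.157] [ 0.521 -0.134  0.159] [22 23 22]
284 [ 0.528 -0.138  0.157] [ 0.521 -0.133  0.168] [22 22 24]
296 [ 0.53  -0.143  0.159] [ 0.522 -0.133  0.175] [11 11  8]
308 [ 0.531 -0.148  0.158] [ 0.51  -0.072  0.264] [13 14 15]
320 [ 0.532 -0.154  0.158] [ 0.522 -0.134  0.185] [19 16 17]
332 [ 0.552 -0.227  0.077] [ 0.523 -0.139  0.184] [77 68 62]
344 [ 0.558 -0.252  0.06 ] [ 0.524 -0.141  0.187] [94 64 35]
356 [ 0.527 -0.133  0.199] [ 0.523 -0.134  0.198] [9 6 4]
368 [ 0.526 -0.132  0.203] [ 0.523 -0.134  0.202] [3 7 1]
380 [ 0.527 -0.134  0.205] [ 0.523 -0.134  0.206] [13 14 15]
```

View pics/g.png

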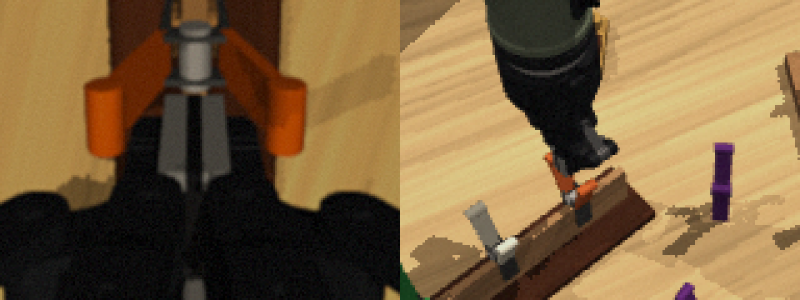

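The reported TCP sits about 22 mm below the visible fingertips: rays show the tip's lower edge at z≈0.119, and the fingers shut just above the rollers. The clip hasn't moved. I'll raise, open, and go 24 mm deeper than before.

Call:
send_rows(
  moves=[
    [0.2, 0, 0, 0.02, 0],
    [1, 0, 0, 0.03, 0],
    [1, 0, 0, 0.03, 0],
    [1, 0, 0, 0.03, 0],
    [1, 0, 0, 0.03, 0],
    [1, 0, 0, 0.03, 0],
    [1, 0, 0, 0.03, 0],
    [1, 0, 0, 0.03, 0],
    [1, 0, 0, 0.03, 0],
    [1, 0, 0, 0.01, 0],
    [1, 0, 0, -0.01, 0],
    [1, 0, 0, -0.024, 0],
    [1, 0, 0, -0.024, 0],
    [1, 0, 0, -0.024, 0],
  ],
)

```text
clock: 6.72
position: [0.5283, -0.1434, 0.0717]
orientation: [[-0.245, 0.97, -0.001], [0.97, 0.245, 0.0], [0.001, -0.001, -1.0]]
wrist_force: [0.2, -0.7, -0.0]
opening: 0.0856
grasp_force: 0.0
```

Call:
send_rows(
  moves=[
    [0.5, 0, 0, 0, 0],
    [0.4, 0, 0, 0, 0],
    [0.2, 0, 0, 0, 0],
    [0, 0, 0, 0, 0],
    [0, 0, 0, 0, 0],
    [0, 0, 0, 0, 0],
    [0, 0, 0, 0, 0],
    [0, 0, 0, 0, 0],
    [0, 0, 0, 0, 0],
  ],
)

```text
clock: 7.47
position: [0.5307, -0.1439, 0.0748]
orientation: [[-0.244, 0.97, 0.006], [0.97, 0.244, -0.001], [-0.003, 0.005, -1.0]]
wrist_force: [-0.4, 0.4, 10.6]
opening: 0.0247
grasp_force: 34.5
```

```bash
python3 - <<'E'
from h import *
p=snap("wrist")[0];s=snap("scene")[0]
a=np.hstack([cv2.resize(p[190:334,160:352],(400,300),interpolation=3),cv2.resize(s[110:230,130:290],(400,300),interpolation=3)])
cv2.imwrite("pics/i.png",a[:,:,::-1])
E
```

```text
(no output)
```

View pics/i.png

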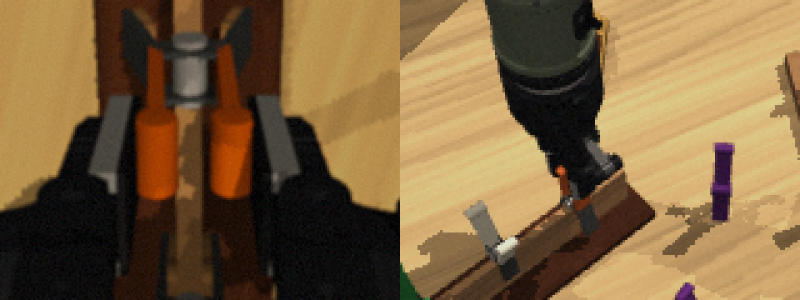

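Gripped: rollers squeezed together, opening 25 mm at 35 N, jaws open. Lifting, then on to the tape.

Call:
send_rows(
  moves=[
    [0, 0, 0, 0.015, 0],
    [0, 0, 0, 0.04, 0],
    [0, 0, 0, 0.08, 0],
    [0, 0, 0, 0.12, 0],
    [0, 0, 0, 0.15, 0],
    [0, 0, 0.04, 0.15, 0],
    [0, 0.021, 0.42, 0.15, -52.8],
    [0, 0.021, 0.42, 0.15, -52.8],
    [0, 0.021, 0.42, 0.15, -52.8],
    [0, 0.021, 0.42, 0.15, -52.8],
    [0, 0.021, 0.42, 0.15, -52.8],
    [0, 0.021, 0.42, 0.15, -52.8],
    [0, 0.021, 0.42, 0.15, -52.8],
    [0, 0.021, 0.42, 0.15, -52.8],
    [0, 0.021, 0.42, 0.15, -52.8],
    [0, 0.021, 0.42, 0.15, -52.8],
    [0, 0.021, 0.42, 0.15, -52.8],
    [0, 0.021, 0.42, 0.15, -52.8],
    [0, 0.021, 0.42, 0.15, -52.8],
    [0, 0.021, 0.42, 0.15, -52.8],
  ],
)

```text
clock: 9.23
position: [0.5496, 0.2753, 0.2223]
orientation: [[0.625, 0.78, 0.0], [0.78, -0.625, -0.001], [-0.0, 0.0, -1.0]]
wrist_force: [0.2, -1.2, -0.4]
opening: 0.0246
grasp_force: 34.9
```

Call:
send_rows(
  moves=[
    [0, 0, 0, 0, 0],
    [0, 0, 0, 0, 0],
    [0, 0, 0, 0, 0],
  ],
)

```text
clock: 9.48
position: [0.5498, 0.2756, 0.2224]
orientation: [[0.626, 0.78, 0.0], [0.78, -0.626, 0.0], [0.0, 0.0, -1.0]]
wrist_force: [0.5, 0.6, 0.2]
opening: 0.0251
grasp_force: 34.9
```

```bash
cat > held.py <<'E'
from h import *
import sys
o=manip.get_obs(); t=o["position"]; R=o["orientation"]
print(t.round(4), np.degrees(np.arctan2(R[1,1],R[0,1])), o["opening"])
p,d,C=snap("wrist"); P=cloud(d,C); h,s,v=np.moveaxis(cv2.cvtColor(p,cv2.COLOR_RGB2HSV).astype(int),-1,0)
Q=(P-t)@R
near=(np.abs(Q[...,0])<.04)&(np.abs(Q[...,1])<.04)&(Q[...,2]>-.06)&(Q[...,2]<.05)&(d>0)
m=(h>3)&(h<16)&(s>180)&(v>90)&near; q=Q[m]; top=q[q[:,2]<q[:,2].min()+.012]
print("orange tool",q.min(0).round(4),q.max(0).round(4),"rollers",top.mean(0).round(4),top.min(0).round(4),top.max(0).round(4))
m=(s<60)&(v>90)&near&(abs(Q[...,1])<.009); q=Q[m]; print("pin",len(q),q.mean(0).round(4) if len(q) else 0,q.min(0).round(4),q.max(0).round(4))
a=np.hstack([cv2.resize(p[60:384,40:472],(400,300)),cv2.resize(snap("scene")[0][70:190,280:440],(400,300),interpolation=3)])
b=cv2.resize(snap("side")[0][184:384,130:397],(400,300),interpolation=3)
cv2.imwrite("pics/"+sys.argv[1],np.vstack([a,np.hstack([b,b*0])])[:,:,::-1])
E
python3 held.py k.png; python3 tape.py k0.png
```

```text
[0.5498 0.2756 0.2224] -38.72297399923425 0.025068939317656882
orange tool [-0.0101 -0.0125 -0.0431] [0.011  0.0163 0.0458] rollers [ 0.0022  0.0003 -0.0397] [-0.0101 -0.0122 -0.0431] [ 0.0101  0.0126 -0.0316]
pin 310 [ 0.0033 -0.0005  0.0062] [-0.0093 -0.0055  0.0027] [0.0112 0.0034 0.0134]
tape 234 234 [0.5504 0.276  0.0786] ((550.0653686523438, 275.5456848144531), (27.52368927001953, 8.141127586364746), 51.43925857543945) [172.68376068 252.95726496]
rim [0.6425 0.7663 0.5514 0.278 ] 50.025127 across [-0.0042  0.0005  0.0051]
```

View pics/k.png

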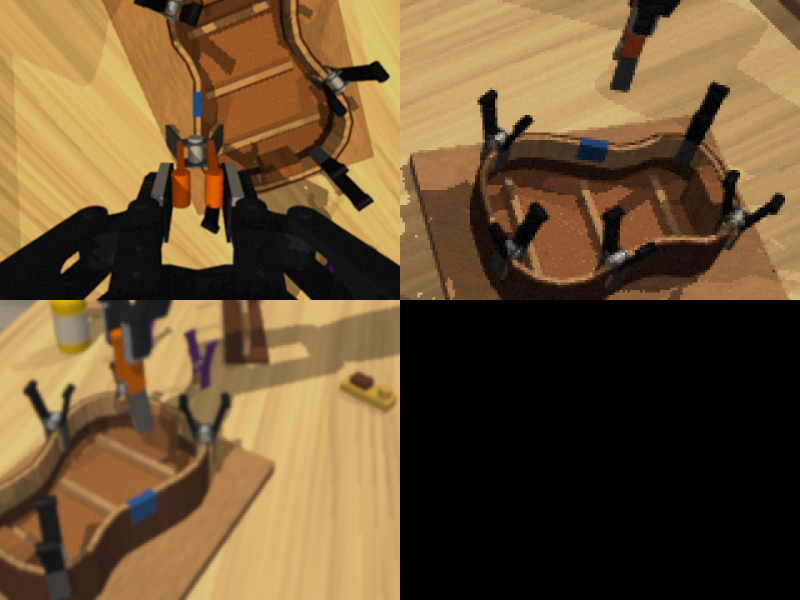

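The clip is held square, jaws down, with the pivot about 8 mm below the TCP point. It is centred over the tape, with the tape at (197,104) in the wrist crop. Lowering until the pivot is about 14 mm above the edge.

Call:
send_rows(
  moves=[
    [0, 0, 0, -0.03, 0],
    [0, 0, 0, -0.055, 0],
    [0, 0, 0, -0.075, 0],
    [0, 0, 0, -0.09, 0],
    [0, 0, 0, -0.1, 0],
    [0, 0, 0, -0.108, 0],
    [0, 0, 0, -0.114, 0],
    [0, 0, 0, -0.118, 0],
    [0, 0, 0, -0.121, 0],
    [0, 0, 0, -0.122, 0],
    [0, 0, 0, -0.122, 0],
    [0, 0, 0, -0.122, 0],
  ],
)

```text
clock: 10.68
position: [0.55, 0.2767, 0.1007]
orientation: [[0.624, 0.781, 0.001], [0.781, -0.624, 0.0], [0.001, 0.001, -1.0]]
wrist_force: [0.4, 0.0, 0.1]
opening: 0.025
grasp_force: 34.9
```

```bash
python3 held.py l.png
```

```text
[0.55   0.2767 0.1007] -38.643259605821626 0.025044374356754277
orange tool [-0.0368 -0.0124 -0.043 ] [0.0386 0.0133 0.0315] rollers [ 0.0022  0.0003 -0.0397] [-0.0093 -0.0122 -0.043 ] [ 0.0101  0.0127 -0.0319]
pin 365 [ 0.0036 -0.0006  0.0068] [-0.009  -0.0055  0.0039] [0.0135 0.0035 0.0222]
```

View pics/l.png

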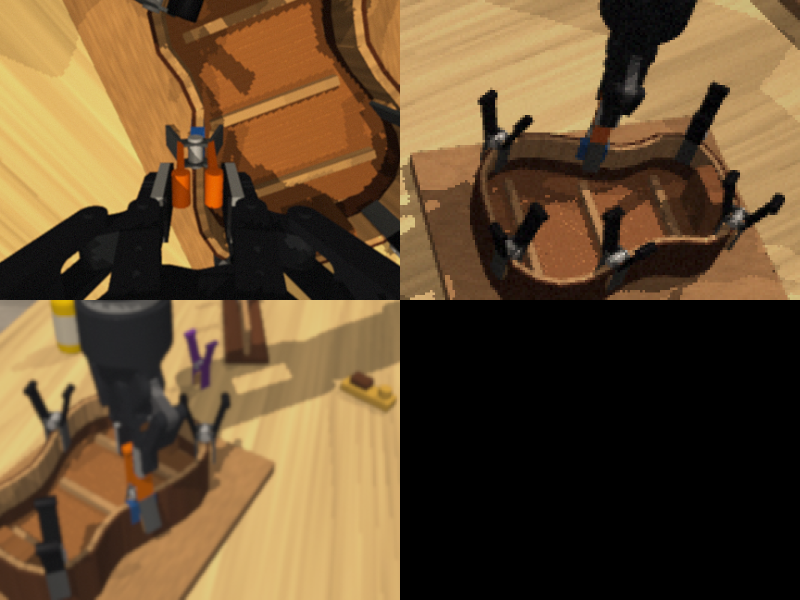

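The jaws straddle the edge at the tape: scene crop (592,150), jaws on both sides, no contact force. Letting it close, then withdrawing straight up.

Call:
send_rows(
  moves=[
    [0.35, 0, 0, 0, 0],
    [0.5, 0, 0, 0, 0],
    [0.65, 0, 0, 0, 0],
    [0.8, 0, 0, 0, 0],
    [1, 0, 0, 0, 0],
    [1, 0, 0, 0, 0],
    [1, 0, 0, 0, 0],
    [1, 0, 0, 0, 0],
    [1, 0, 0, 0, 0],
  ],
)

```text
clock: 11.58
position: [0.5497, 0.2765, 0.1002]
orientation: [[0.624, 0.781, 0.0], [0.781, -0.624, -0.0], [0.0, 0.0, -1.0]]
wrist_force: [-0.4, -0.5, 0.4]
opening: 0.0856
grasp_force: 0.0
```

Call:
send_rows(
  moves=[
    [1, 0, 0, 0.01, 0],
    [1, 0, 0, 0.03, 0],
    [1, 0, 0, 0.06, 0],
    [1, 0, 0, 0.1, 0],
    [1, 0, 0, 0.13, 0],
    [1, 0, 0, 0.15, 0],
    [1, 0, 0, 0.15, 0],
    [1, 0, 0, 0.15, 0],
    [1, 0, 0, 0.15, 0],
  ],
)

```text
clock: 12.33
position: [0.5491, 0.2762, 0.2494]
orientation: [[0.624, 0.781, -0.001], [0.781, -0.624, -0.001], [-0.001, -0.001, -1.0]]
wrist_force: [0.3, 0.6, -0.6]
opening: 0.0855
grasp_force: 0.0
```

```bash
python3 - <<'E'
from h import *
p,d,C=snap("wrist"); P=cloud(d,C); h,s,v=np.moveaxis(cv2.cvtColor(p,cv2.COLOR_RGB2HSV).astype(int),-1,0)
near=(np.linalg.norm(P[...,:2]-[.55,.2765],axis=-1)<.05)&(d>0)
m=(h>3)&(h<16)&(s>180)&(v>90)&near&(P[...,2]>.11)&(P[...,2]<.17); q=P[m]
print(len(q),q.min(0).round(4),q.max(0).round(4),cv2.minAreaRect((q[:,:2]*1000).astype(np.float32)))
a=np.hstack([cv2.resize(p[60:384,40:472],(400,300)),cv2.resize(snap("scene")[0][70:190,280:440],(400,300),interpolation=3)])
b=cv2.resize(snap("side")[0][184:384,130:397],(400,300),interpolation=3)
cv2.imwrite("pics/m.png",np.vstack([a,np.hstack([b,b*0])])[:,:,::-1])
E
```

```text
733 [0.5245 0.2539 0.11  ] [0.5762 0.3007 0.1477] ((550.0366821289062, 277.24169921875), (18.3367919921875, 54.75695037841797), 51.40967559814453)
```

View pics/m.png

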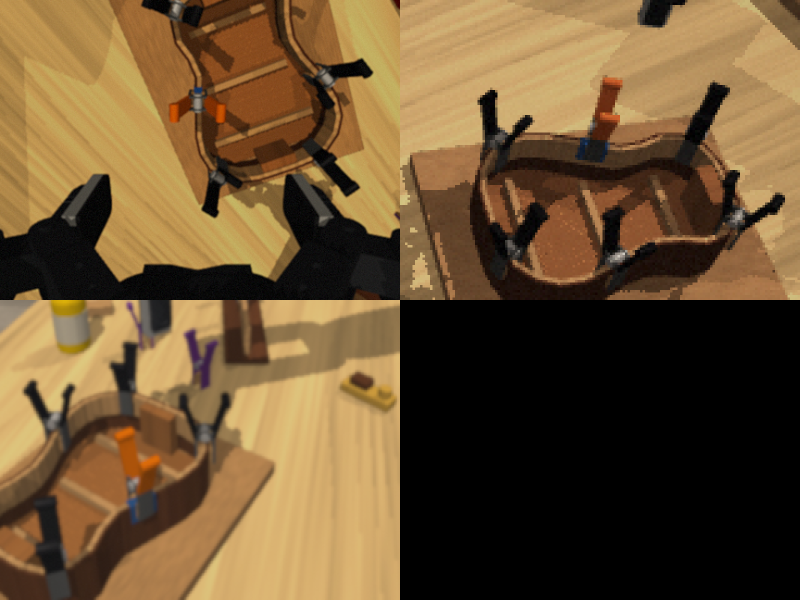

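```bash
python3 - <<'E'
from h import *
for n in ("wrist","side","scene"):
    p,d,C=snap(n); P=cloud(d,C); h,s,v=np.moveaxis(cv2.cvtColor(p,cv2.COLOR_RGB2HSV).astype(int),-1,0)
    near=(np.linalg.norm(P[...,:2]-[.55,.2765],axis=-1)<.045)&(d>0)
    q=P[(h>3)&(h<16)&(s>180)&(v>90)&near&(P[...,2]>.11)&(P[...,2]<.17)]
    w=(q[:,:2]-[.55,.277])@[.78,-.625]
    for sd in (1,-1):
        z=q[w*sd>.016,2]; print(n,"roller top",sd,len(z),np.percentile(z,[50,90,98]).round(4) if len(z) else 0)
    q=P[(s<60)&(v>90)&near&(P[...,2]>.085)&(P[...,2]<.12)]; print("  pin",len(q),np.percentile(q,[50,95],axis=0).round(4) if len(q) else 0)
E
```

```text
wrist roller top 1 286 [0.1452 0.1468 0.1473]
wrist roller top -1 266 [0.1451 0.1465 0.1473]
  pin 139 [[0.5507 0.2774 0.1042]
 [0.5563 0.2852 0.1055]]
side roller top 1 222 [0.138  0.148  0.1487]
side roller top -1 177 [0.1442 0.148  0.1488]
  pin 39 [[0.5555 0.2845 0.1053]
 [0.5604 0.2876 0.1075]]
scene roller top 1 31 [0.1466 0.1485 0.1499]
scene roller top -1 61 [0.1355 0.1475 0.1481]
  pin 5 [[0.5438 0.27   0.1058]
 [0.5473 0.2729 0.1082]]
```

The clip stands square (51.4°, against 51.4° for the edge) and centred within 1 mm. The pivot is 21–22 mm above the edge by three cameras, under the 26 mm limit. The gripper is clear, so I'm handing in.

```bash
python3 -c "
from cell import manip
print(manip.hand_in())"
```

```text
the job is handed in; nothing more can be done
None
```

I set the orange clip astride the edge at the blue tape and handed the job in: it is square and centred to about 1 mm, with its pivot about 21–22 mm above the edge (limit 26 mm). I don't have the verdict, and I never touched the green and white clips.

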